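Load the tilted lapping jig

ROBOT

A 6-joint arm with a two-finger parallel gripper is mounted at the origin on the work surface. World frame = base frame: x ahead of the robot, y to its left, z up, the work surface at z = 0. Lengths are in m, angles in rad, forces in N, time in s.
With the tool pointing down it reaches from about 0.35 to 0.85 m from the base axis. Payload 8.1 kg.
Tool frame: the origin (TCP) lies on the centre line of the jaws, within the pads' length; the fingertips stand 22 mm ahead of it and the grasp point (between the pads) lies 3 mm ahead of it; z points along the fingers, y is the line along which they close (so a half turn about z gives the same grasp; the last joint's range is limited). The gripper opens to 93 mm and grips with 3 to 60 N. Pads are 15 mm wide; open, the fingers measure 128 mm over their backs; the gripper's body (75 mm by 188 mm) begins 65 mm behind the grasp point.
Start: joints at [1.211, 0.13, 1.488, -0, 1.523, -0.085], TCP at [0.163, 0.577, 0.241] pointing down, gripper open.
Joint ranges: [-2.96, 2.96], [-0.89, 2.26], [0.02, 2.5], [-1.34, 4.48], [0, 2.73], [-2.66, 2.66]. Speed limits (rad/s): [2.39, 2.39, 2.79, 3.14, 3.14, 3.14].

INTERFACE

Orientations are given as a unit quaternion [x, y, z, w].
In Python, from bench import r, cams, order gives the robot as it stands.
- The arm moves only by the shell command python3 -m handwheel 'ROWS' [OPENING] [FORCE]. ROWS is JSON, a list of rows, each a list of 6 numbers: the shift along the tool's x, y, z normalised to -1 to 1, where 1 is 5 cm, then the turn, a rotation vector about the tool's x, y, z normalised to -1 to 1, where 1 is pi/2 rad. A call has exactly 5 rows; each row shifts and turns the commanded pose from where the row before left it, along the tool's axes as they then stand; what a row does not reach is not made up. A row lasts 1/10 s, in which the tool goes at most 50 mm and 8.59 degrees, less where a joint would pass 70% of its speed; a pose out of reach is approached as far as the arm can. A call with a number of a shift or a turn outside -1 to 1 is refused whole. A call with a gripper value outside its range is refused whole. OPENING is the opening, from -1 (shut) to 1 (fully open), set as the call begins (- or left out, the last holds). The fingers move at their own pace and stop on an object; FORCE is the grip in N (left out, the last holds). Time passes only in rows, so rows that do not move let the fingers close, or fill a call up. It gives the time, the measured TCP pose, the force, the opening and the grip force at its end, in the units of the state.
- r.get_state(): the state, without advancing time (a new reading comes with each control period).
- cams.get_image(name): name is "side" or "top"; returns (picture, depth): 384x512x3 uint8, blue, green, red; 384x512 float32, m along the optical axis (not along the pixel's ray), 0 where there is no reading.
- cams.get_calibration(name): a dict with "vfov" (degrees; the focal length in pixels is half the picture's height over the tangent of half this angle, whatever the lens; pixels are square), "cx", "cy" (the principal point, pixels), "view" (4x4, takes a point from world to camera coordinates). Camera axes: x right, y down, z forward; pixel columns grow to the right and rows downward; lengths in m; the calibration is good to about 2 mm. A picture is of the moment at which its call begins. get_calibration takes no time and is no camera call.
- order.sign_off(): hands the job in; it is judged then, once.
Trained networks look in the newest picture that a camera, given by its name, has taken for a name from the list of things; names that differ only in an ending like _2 or _b are one class to them, and where a whole thing is asked for, a point or a joint stands for the part that bears it (a point fixed in the world has none). Each returns a list of dicts, best first, with "p" (0 to 1); they miss things now and then, are a little off and sometimes report something else, mostly with a low value. They report only what shows in the picture. A call takes as long as a camera call.
- cams.masks_of(camera, query): "pixels" (384x512 bool, what is visible of it) and "rect" ([left, top, width, height] in pixels, round what is visible of it).
- cams.spot_point(camera, query): "at" ([column, row] in pixels: a listed point, or the origin of a listed thing).
The state is a dict: "time_s": time; "joint_pos": joint angles; "dq": joint speeds; "joint_torque": joint torques, N m; "eef_pos": TCP position; "orientation": TCP orientation; "wrist_force": force on the tool from outside, world axes, zero at the start; "ft_torque": the same for the moment, N m; "finger_gap": opening from 0.0 (shut) to 1.0 (fully open); "grip_force": force on a finger pad.
Only numpy, scipy, OpenCV 4.12 (cv2) and the standard library are available. Lean on these libraries where they do the work, as an engineer would, in place of code of your own. Each camera call takes 0.05 s, during which the arm holds its last target. There are 200 camera calls.

TASK

Take the oblong work carrier (not the square one) from the rubber mat and press it flush, rib outwards, into the recess of the tilted lapping jig, against its sprung side pad. Then pull the jig's spring-loaded lock knob up to its stop, hold it there for a moment and let it spring back down. Leave the square carrier, bottle, handpiece and wrench where they are.

Things in the scene. Friction and masses are not known exactly. Their poses are not given: they have to be found in the camera images.
- carrier: Oblong steel work carrier, about 140 g: plate 46 (x) x 34 (y) x 10 mm with a 2 mm step round its foot; on it, centred, a grip rib 32 (x) x 12 (y) x 24 mm high (total height 34 mm). Starts rib up on the mat. Origin at the centre of the plate's underside, z up through the rib, x along the plate's long side and the rib. Either way round fits.
- bed: Aluminium bed of the fixed jig, 110 x 96 x 24 mm, inclined 30 degrees, its face looking up and towards the robot, with an oblong recess 48 (x) x 36 (y) x 10 mm deep, mouth chamfered 2 mm. Origin: centre of the recess floor, 60 mm above the table; z: normal out of the recess (face at z = 10 mm); x: up the slope, along the recess's long side; y: towards the knob.
- pad_tip (a point): Tip of a dark steel sprung pad, 14 mm wide, in the middle of the recess's upper (+x) end wall, 5 mm above the floor. Bevelled towards the mouth, it stands 4 mm proud of that wall and gives way with 4 to 5 N, so a carrier laid in the mouth stops part-way, often with its pad end high, and has to be pressed home with about 10 to 20 N on its rib (the pad end last).
- knob (a joint): Travel of the lock knob: 0 = down at rest, 0.012 m = pulled up to its stop. A spring pulls it back with 3.5 N at rest, 8 N at the stop.
- square_carrier: A square steel carrier that does not fit: plate 42 x 42 x 10 mm with the same rib (32 x 12 x 24 mm). On the mat beside the oblong one, in either place. Origin at the centre of its underside. Bystander.
- mat: Black ribbed rubber mat 170 (x) x 210 (y) x 4 mm, fixed on the table. Origin at the centre of its underside.
- bottle: White oil bottle with black cap, 52 mm in diameter, 130 mm high. Origin at the centre of its underside. Bystander.
- handpiece: Turned aluminium handpiece standing on end, 48 mm in diameter, 100 mm high. Origin at the centre of its underside. Bystander.
- wrench: Steel wrench 150 mm long lying on the table along its x. Origin under its centre. Bystander.
- knob_grip (a point): Centre of the lock knob's black round head, 30 mm in diameter, 20 mm high (11 mm below to 9 mm above this point), on a vertical 10 mm shaft over a black collar (38 mm in diameter, top 27 mm below this point at rest), on the blue housing (85 x 75 mm, 55 mm high), 125 mm beside the recess on the bed's +y side. This point is 92 mm above the table at rest.

How it is judged:
On the way, in this order (a step that is already met when the one before it is completed fails the run):
1. the oblong carrier is pressed fully home in the recess, rib outwards: its underside within 2 mm of the recess floor and parallel to it within 4 degrees (z of carrier in the frame of bed between -0.0015 and 0.002 m and x of carrier in the frame of bed between -0.003 and 0.003 m and y of carrier in the frame of bed between -0.003 and 0.003 m and angle between the z axis of carrier and the z axis of bed, either way round below 0.07 rad and angle between the x axis of carrier and the x axis of bed, either way round below 0.09 rad), for 0.2 s.
2. with the carrier still home, the lock knob is pulled up to its stop (at least 10.5 of its 12 mm) and held there for 0.2 s (all of step 1 and value of joint knob above 0.0105 m), for 0.2 s.
At the end, for the whole second after the job is handed in: The oblong carrier lies at rest, rib outwards, flush in the recess (underside within 2 mm of the floor, centred within 3 mm, parallel to the floor within 4 degrees, long side along the recess within 5 degrees) and the lock knob, after having been pulled to its stop, is back down within 2 mm of rest (all of step 1 and value of joint knob below 0.002 m and linear speed of carrier below 0.01 m/s); the robot touches nothing.
It fails at once if the square carrier is moved by more than 30 mm (distance of square_carrier from where it was at the start of the episode above 0.03 m).
It fails at once if the oil bottle is moved by more than 30 mm (distance of bottle from where it was at the start of the episode above 0.03 m).
It fails at once if the handpiece is moved by more than 30 mm (distance of handpiece from where it was at the start of the episode above 0.03 m).
It fails at once if the wrench is moved by more than 30 mm (distance of wrench from where it was at the start of the episode above 0.03 m).
It also fails if it takes over 58 s, if anything falls off the work surface, if the arm or the gripper's body presses on something with over 40 N, if the wrist force passes 120 N, or if a joint passes its speed limit or range.

## Working session

There is one attempt and no reset: what is moved stays moved. The work goes in short steps, Python scripts to look and compute and a shell command to move; the robot and the scene stay as the last step left them, time stands still between calls to the robot, and variables do not carry over. Pictures are saved under pics/ and viewed, at most 10 in all, crops included, and the job is handed in when it is done.

```bash
ls; mkdir -p pics; cat > h.py <<'E'
import numpy as np, cv2
from bench import r, cams, order
from scipy.spatial.transform import Rotation as R
def cal(n):
    c=cams.get_calibration(n); f=192/np.tan(np.radians(c["vfov"])/2); return f,c["cx"],c["cy"],np.array(c["view"])
def cloud(n,d):
    f,cx,cy,V=cal(n); v,u=np.mgrid[0:384,0:512]
    P=np.stack([(u-cx)/f*d,(v-cy)/f*d,d],-1); W=np.linalg.inv(V)
    return P@W[:3,:3].T+W[:3,3]
def ray_z(n,uv,z):
    f,cx,cy,V=cal(n); W=np.linalg.inv(V); d=W[:3,:3]@np.array([(uv[0]-cx)/f,(uv[1]-cy)/f,1]); o=W[:3,3]
    return o+d*(z-o[2])/d[2]
E
python3 - <<'E'
from h import *
print({k:np.round(v,3) for k,v in r.get_state().items()})
for n in ("side","top"):
    im,d=cams.get_image(n); cv2.imwrite(f"pics/{n}0.png",im); np.save(f"pics/{n}0.npy",d)
    c=cams.get_calibration(n); print(n,c["vfov"],c["cx"],c["cy"],{k:v for k,v in c.items() if k not in("view","vfov","cx","cy")}, np.linalg.inv(c["view"])[:3].round(3).tolist())
    P=cloud(n,d)
    for q in ("carrier","square_carrier","bed","pad_tip","knob_grip","mat"):
        for m in cams.spot_point(n,q)[:2]:
            u,v=np.round(m["at"]).astype(int); print(n,q,round(m["p"],2),u,v, P[v,u].round(3) if 0<=v<384 and 0<=u<512 else None)
E
```

```text
pics
{'time_s': np.float64(0.0), 'joint_pos': array([ 1.211,  0.131,  1.489, -0.   ,  1.523, -0.085]), 'dq': array([ 0.001,  0.001, -0.001,  0.002,  0.   , -0.002]), 'joint_torque': array([ 2.0000e-03, -5.5986e+01, -4.9175e+01,  7.7000e-02,  3.6000e-02,
       -0.0000e+00]), 'eef_pos': array([0.163, 0.577, 0.24 ]), 'orientation': array([ 0.137,  0.991, -0.001, -0.   ]), 'wrist_force': array([0.349, 0.364, 0.73 ]), 'ft_torque': array([-0.041, -0.011,  0.013]), 'grip_force': np.float64(0.0), 'finger_gap': np.float64(1.003)}
side 56.533742677942804 258.60810377298856 192.50943012921334 {} [[0.96, -0.16, 0.228, 0.334], [-0.278, -0.521, 0.807, -0.692], [-0.01, -0.838, -0.545, 0.558]]
side carrier 0.65 296 295 [ 0.529 -0.258  0.014]
side square_carrier 0.93 286 262 [ 0.541 -0.166  0.013]
side square_carrier 0.44 296 278 [ 0.549 -0.208  0.004]
side bed 0.92 251 185 [0.533 0.088 0.059]
side knob_grip 0.53 234 158 [0.511 0.185 0.094]
side mat 0.82 295 276 [ 0.549 -0.202  0.004]
top 44.76023059122758 258.74755049752406 190.16013648004383 {} [[-0.018, -0.986, 0.163, 0.312], [-1.0, 0.021, 0.019, 0.011], [-0.022, -0.162, -0.986, 1.531]]
top carrier 0.44 347 196 [ 0.534 -0.246  0.035]
top square_carrier 0.5 318 194 [ 0.542 -0.152  0.035]
top bed 0.9 245 193 [0.546 0.083 0.064]
top knob_grip 0.37 207 199 [0.524 0.199 0.099]
top mat 0.77 336 191 [ 0.556 -0.216  0.003]
top mat 0.64 236 136 [0.748 0.113 0.017]
```

```bash
python3 - <<'E'
import cv2
a=cv2.imread("pics/side0.png"); b=cv2.imread("pics/top0.png")
cv2.imwrite("pics/a.png",cv2.resize(a[110:350,140:460],None,fx=2.5,fy=2.5,interpolation=2))
cv2.imwrite("pics/b.png",cv2.resize(b[110:260,180:380],None,fx=4,fy=4,interpolation=2))
E
```

```text
(no output)
```

View pics/a.png

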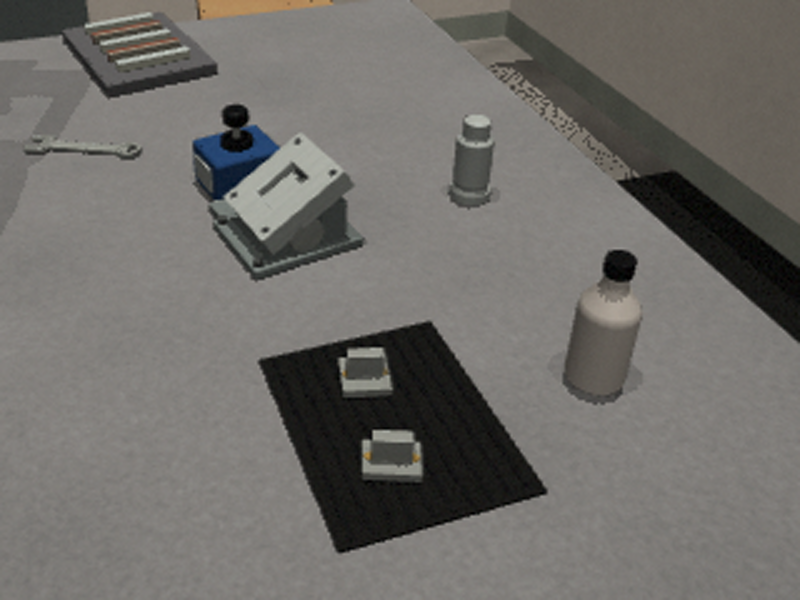

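View pics/b.png

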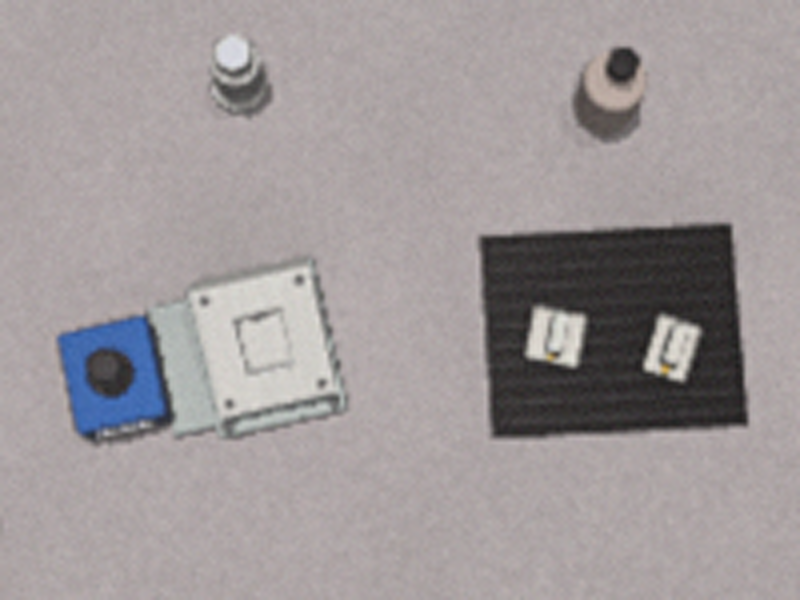

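```bash
cat >> h.py <<'E'
from scipy.optimize import minimize
def proj(n,X):
    f,cx,cy,V=cal(n); p=np.asarray(X)@V[:3,:3].T+V[:3,3]; return p[:,:2]/p[:,2:]*f+[cx,cy]
def box(x,y,z0,z1,c=(0,0)): return np.array([[c[0]+sx*x/2,c[1]+sy*y/2,z] for sx in(-1,1) for sy in(-1,1) for z in(z0,z1)])
K=8
def sil(n,boxes,T,win):
    u0,v0,w,h=win; m=np.zeros((h*K,w*K),np.uint8)
    for b in boxes:
        p=(proj(n,b@T[:3,:3].T+T[:3,3])-[u0,v0]+.5)*K-.5
        cv2.fillConvexPoly(m,np.round(cv2.convexHull(p.astype(np.float32))*16).astype(np.int32),1,shift=4)
    return cv2.resize(m.astype(np.float32),(w,h),interpolation=cv2.INTER_AREA)
def Tz(x,y,z,a):
    T=np.eye(4); T[:3,:3]=R.from_euler('z',a).as_matrix(); T[:3,3]=x,y,z; return T
E
python3 - <<'E'
from h import *
RIB=box(.032,.012,.01,.034)
for name,pl,c0 in (("obl",(.046,.034),(.531,-.25)),("sq",(.042,.042),(.541,-.155))):
  for n in ("side","top"):
    im=cv2.imread(f"pics/{n}0.png").max(2).astype(float)
    u,v=proj(n,[[*c0,.02]])[0].astype(int); s=26 if n=="side" else 15
    if n=="side": u0,v0,w,h=u-22,v-20,44,38
    else: u0,v0,w,h=u-13,v-13,26,26
    a=np.clip((im[v0:v0+h,u0:u0+w]-40)/70,0,1)
    # keep main blob
    for dims in ((.046,.034),(.042,.042)):
      bx=[box(*dims,0,.01),RIB]
      best=None
      for yaw in (-.4,-.1,.2):
        g=lambda p:((sil(n,bx,Tz(p[0]/100,p[1]/100,.004,p[2]),(u0,v0,w,h))-a)**2).sum()
        o=minimize(g,[c0[0]*100,c0[1]*100,yaw],method="Nelder-Mead",options=dict(initial_simplex=[[c0[0]*100+i,c0[1]*100+j,yaw+k] for i,j,k in((0,0,0),(.6,0,0),(0,.6,0),(0,0,.2))],xatol=1e-3,fatol=1e-3))
        if best is None or o.fun<best.fun: best=o
      print(name,n,dims,best.x.round(3),round(best.fun,2),round(a.sum(),1))
# bed plane
for n in ("side","top"):
    d=np.load(f"pics/{n}0.npy"); P=cloud(n,d); m=cams.masks_of(n,"bed")[0]; Q=P[m["pixels"]]
    Q=Q[Q[:,2]>.03]; best=None
    rng=np.random.default_rng(0)
    for _ in range(500):
        t=Q[rng.choice(len(Q),3,False)]; nn=np.cross(t[1]-t[0],t[2]-t[0]); l=np.linalg.norm(nn)
        if l<1e-5: continue
        nn/=l; nn*=np.sign(nn[2]); k=(abs((Q-t[0])@nn)<.002)
        if best is None or k.sum()>best.sum(): best=k
    q=Q[best]; c=q.mean(0); nn=np.linalg.svd(q-c)[2][2]; nn*=np.sign(nn[2])
    print(n,len(Q),best.sum(),c.round(4),nn.round(3),"tilt",np.degrees(np.arccos(nn[2])).round(2),"yaw",np.arctan2(-nn[1],-nn[0]).round(3),"std",((q-c)@nn).std().round(4))
    print("z mat/table check",np.median(P[:,:,2][cams.masks_of(n,"mat")[0]["pixels"]]).round(4))
E
```

```text
obl side (0.046, 0.034) [ 53.246 -25.01   -0.309] 93.29 327.2
obl side (0.042, 0.042) [ 53.303 -24.822  -0.254] 136.39 327.2
obl top (0.046, 0.034) [ 53.549 -25.203  -0.334] 21.4 243.4
obl top (0.042, 0.042) [ 53.632 -25.173  -0.455] 33.78 243.4Traceback (most recent call last):
  File "<stdin>", line 16, in <module>
    res = _minimize_neldermead(fun, x0, args, callback, bounds=bounds,
                               **options)
    fxr = func(xr)
    fx = function(np.copy(x), *(wrapper_args + args))
  File "<stdin>", line 15, in <lambda>
  File "h.py", line 21, in sil
    p=(proj(n,b@T[:3,:3].T+T[:3,3])-[u0,v0]+.5)*K-.5
       ~~~~^^^^^^^^^^^^^^^^^^^^^^^^
  File "h.py", line 15, in proj
    f,cx,cy,V=cal(n); p=np.asarray(X)@V[:3,:3].T+V[:3,3]; return p[:,:2]/p[:,2:]*f+[cx,cy]
              ~~~^^^
  File "h.py", line 5, in cal
    c=cams.get_calibration(n); f=192/np.tan(np.radians(c["vfov"])/2); return f,c["cx"],c["cy"],np.array(c["view"])
ValueError: time passes only in moves, steps and waits
```

```bash
sed -i 's/^def cal(n):/import functools\n@functools.cache\ndef cal(n):/' h.py
python3 - <<'E'
from h import *
for n in ("side","top"):
    u,v=proj(n,[[.533,-.251,.02]])[0].astype(int); im=cv2.imread(f"pics/{n}0.png").max(2)
    print(n,u,v); print("\n".join(" ".join(f"{k:3d}" for k in row) for row in im[v-18:v+20,u-20:u+21] if row.max()>60))
# bed plane
for n in ("side","top"):
    d=np.load(f"pics/{n}0.npy"); P=cloud(n,d); m=cams.masks_of(n,"bed")[0]; Q=P[m["pixels"]]
    Q=Q[Q[:,2]>.03]; best=None
    rng=np.random.default_rng(0)
    for _ in range(500):
        t=Q[rng.choice(len(Q),3,False)]; nn=np.cross(t[1]-t[0],t[2]-t[0]); l=np.linalg.norm(nn)
        if l<1e-5: continue
        nn/=l; nn*=np.sign(nn[2]); k=(abs((Q-t[0])@nn)<.002)
        if best is None or k.sum()>best.sum(): best=k
    q=Q[best]; c=q.mean(0); nn=np.linalg.svd(q-c)[2][2]; nn*=np.sign(nn[2])
    print(n,len(Q),best.sum(),c.round(4),nn.round(3),"tilt",np.degrees(np.arccos(nn[2])).round(2),"yaw",np.arctan2(-nn[1],-nn[0]).round(3),"std",((q-c)@nn).std().round(4))
    print("z mat/table check",np.median(P[:,:,2][cams.masks_of(n,"mat")[0]["pixels"]]).round(4))
E
```

```text
side 296 289
 23  23  21  23  25  25  30  23  20  16  21  17  25 145 146 146 145 158 157 157 123 117 116 123 120 115 115  88  78  36  25  22  27  29  21  26  23  26  22  28  24
 27  16  23  19  23  23  25  25  23  26  21  24  21 145 150 151 151 149 149 148 150 150 149 149 150 150 149 150 149  82  32  24  26  25  13  21  22  28  26  25  27
 23  27  24  23  16  25  24  23  23  28  24  16  22 146 151 150 153 151 150 149 151 150 152 150 153 149 152 151 150  82  34  23  25  23  23  22  19  18  24  27  27
 29  26  28  22  22  25  23  23  24  53  59  49  26 147 154 152 154 153 153 153 153 153 150 153 152 153 151 149 150  89  33  23  23  22  25  23  16  25  18  21  22
 25  24  26  21  25  21  27  29  52 140 147 148  94 106 106 113 116 120 141 140 147 153 154 158 159 158 154 151 152 118  64  56  35  24  26  26  21  25  20  23  23
 24  27  28  28  22  16  23  25  54 144 146 150  98  73  72  72  70  72  70  71  71  69  72  69  64  69  70  68  70  82 138 145  54  22  25  22  26  21  21  23  27
 27  23  25  29  21  22  14  24  54 140 148 145  98  72  69  69  66  70  71  69  71  69  67  71  67  69
[... 8132 characters left out ...]
  58  60  56  59  52  55  60  55  55  55  54  51  58  54  57  49  57  61  61  55  57  58  55  60  56  51  50  57  44  52  51  41  41  74 162
 60  59  63  61  63  62  65  60  59  63  59  61  56  51  52  58  54  54  49  50  56  47  46  51  47  46  46  45  43  46  41  43  39  40  40  42  38  35  42  67 164
 56  52  51  50  55  54  51  48  48  49  49  44  42  45  42  39  44  40  46  40  39  35  41  41  48  49  42  42  43  48  44  46  41  43  42  49  49  45  44  66 157
side 1268 788 [0.535  0.0767 0.069 ] [-0.486 -0.101  0.868] tilt 29.77 yaw 0.205 std 0.0009
z mat/table check 0.0044
top 1021 401 [0.5403 0.0817 0.0707] [-0.501 -0.091  0.861] tilt 30.62 yaw 0.18 std 0.0011
z mat/table check 0.0036
```

```bash
cat >> h.py <<'E'
def Tbed(x,y,a,z=.06):  # recess-floor frame: x up slope, z normal
    T=np.eye(4); T[:3,:3]=R.from_euler('zy',[a,-np.radians(30)]).as_matrix(); T[:3,3]=x,y,z; return T
def ortho(n,im,T,z,half=.07,s=.00025):
    g=np.array([[-half,half,z],[half,half,z],[half,-half,z],[-half,-half,z]])
    N=int(2*half/s); dst=np.float32([[N,0],[N,0],[0,0],[0,0]])
    # image: up = +x bed, left = +y bed
    dst=np.float32([[0,N],[0,0],[N,0],[N,N]])
    H=cv2.getPerspectiveTransform(proj(n,g@T[:3,:3].T+T[:3,3]).astype(np.float32),dst)
    return cv2.warpPerspective(im,H,(N,N),flags=cv2.INTER_CUBIC)
def fitobl(n,im,c0,T0=None):
    m=im.max(2).astype(float); bx=[box(.046,.034,0,.01),box(.032,.012,.01,.034)]
    u,v=proj(n,[[*c0,.02]])[0].astype(int)
    win=(u-22,v-19,44,37) if n=="side" else (u-15,v-15,30,30)
    a=m[win[1]:win[1]+win[3],win[0]:win[0]+win[2]]
    a=np.clip((a-30)/30,0,1) if n=="side" else np.clip((a-55)/95,0,1)
    _,lab,st,_=cv2.connectedComponentsWithStats((a>.5).astype(np.uint8)); k=lab==1+st[1:,4].argmax(); a=a*cv2.dilate(k.astype(np.uint8),np.ones((3,3)))
    best=None
    for yaw in (-.5,-.3,0):
        g=lambda p:((sil(n,bx,Tz(p[0]/100,p[1]/100,.004,p[2]),win)-a)**2).sum()
        o=minimize(g,[0,0,0],method="Nelder-Mead",options=dict(initial_simplex=[[c0[0]*100+i,c0[1]*100+j,yaw+k] for i,j,k in((0,0,0),(.6,0,0),(0,.6,0),(0,0,.2))],xatol=1e-3,fatol=1e-3))
        if best is None or o.fun<best.fun: best=o
    return best.x,best.fun,a.sum()
E
python3 - <<'E'
from h import *
T=Tbed(.541,.081,.19)
o=[]
for n in ("side","top"):
    im=cv2.imread(f"pics/{n}0.png"); print(n,*fitobl(n,im,(.533,-.251)))
    q=ortho(n,im,T,.010); q=cv2.resize(q,(400,400))
    for k in range(0,400,20): cv2.line(q,(k,0),(k,4 if (k-200)%100 else 12),(0,0,255)); cv2.line(q,(0,k),(4 if (k-200)%100 else 12,k),(0,0,255))
    o.append(q)
    d=np.load(f"pics/{n}0.npy"); P=cloud(n,d)
    L=(P-T[:3,3])@T[:3,:3]; k=(abs(L[...,2]-.01)<.003)&(abs(L[...,0])<.07)&(abs(L[...,1])<.06); print("face z",np.median(L[k][:,2]).round(4))
cv2.imwrite("pics/o.png",np.hstack(o))
E
```

```text
side [ 53.24017258 -25.05926979  -0.33877202] 18.441125217013887 470.53333333333336
face z 0.0096
top [ 53.54889848 -25.16544819  -0.33496216] 3.936958400060596 162.73684210526318
face z 0.0099
```

View pics/o.png

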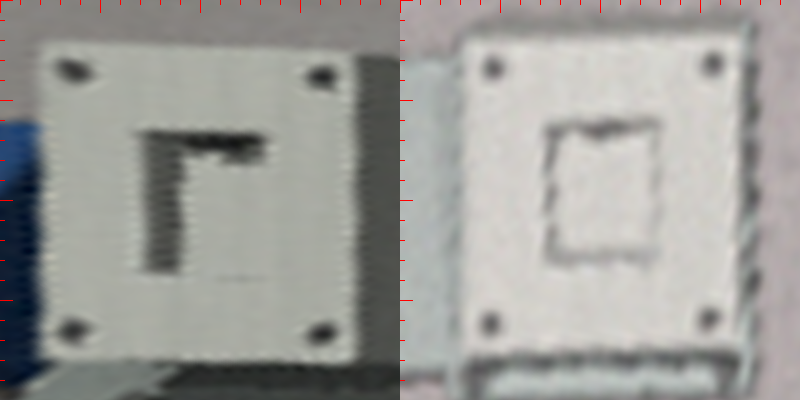

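```bash
python3 - <<'E'
from h import *
S=np.array([[260,360],[430,322],[546,491],[340,551]])/2.5+[140,110]
Tt=np.array([[482,237],[730,225],[746,425],[492,437]])/4+[180,110]
for n,c in(("side",S),("top",Tt)):
    p=np.array([ray_z(n,x,.004) for x in c]); print(n,p.round(3).tolist(),np.linalg.norm(p-np.roll(p,-1,0),axis=1).round(4),p.mean(0).round(4))
T=Tbed(.541,.081,.19); g=np.array([[.055,.048,.01],[.055,-.048,.01],[-.055,-.048,.01],[-.055,.048,.01]])
print(proj("side",g@T[:3,:3].T+T[:3,3]).round(1).tolist(),"obs",[[259.2,164],[280.8,182.8],[246,208],[228.8,188]])
d=np.load("pics/side0.npy");P=cloud("side",d);L=(P-T[:3,3])@T[:3,:3]
for (u,v) in [(259,167),(277,183),(246,205),(232,188),(252,186)]: print(u,v,d[v,u],P[v,u].round(4),L[v,u].round(4))
d=np.load("pics/top0.npy");P=cloud("top",d);L=(P-T[:3,3])@T[:3,:3]
for (u,v) in [(257,178),(231,185),(238,208),(262,202)]: print(u,v,d[v,u],P[v,u].round(4),L[v,u].round(4))
E
```

```text
side [[0.463, -0.106, 0.004], [0.63, -0.102, 0.004], [0.636, -0.31, 0.004], [0.469, -0.315, 0.004]] [0.1671 0.2075 0.167  0.2086] [ 0.5495 -0.2081  0.004 ]
top [[0.632, -0.101, 0.004], [0.637, -0.307, 0.004], [0.47, -0.311, 0.004], [0.464, -0.104, 0.004]] [0.2065 0.1674 0.2077 0.1675] [ 0.5509 -0.2057  0.004 ]
[[260.7, 163.3], [277.2, 176.3], [244.0, 204.5], [230.0, 189.2]] obs [[259.2, 164], [280.8, 182.8], [246, 208], [228.8, 188]]
259 167 0.96294206 [0.5648 0.1204 0.0909] [0.0429 0.0319 0.0149]
277 183 0.90955055 [0.5895 0.0414 0.0822] [ 0.0447 -0.0489 -0.0051]
246 205 0.89646614 [0.5022 0.0237 0.0435] [-0.0519 -0.0484  0.0051]
232 188 0.96078545 [0.4855 0.1093 0.0453] [-0.0491  0.0383  0.0151]
252 186 0.94543964 [0.5348 0.0846 0.0574] [-0.0059  0.0048  0.0009]
257 178 1.5399851 [0.6026 0.0446 0.018 ] [ 0.0249 -0.0419 -0.0672]
231 185 1.4608765 [0.5675 0.1247 0.0939] [0.0475 0.0354 0.0161]
238 208 1.4953873 [0.5004 0.1065 0.0475] [-0.0359  0.0329  0.0095]
262 202 1.4931444 [0.5177 0.0292 0.0512] [-0.034  -0.0463  0.004 ]
```

```bash
sed -i "s/from_euler('zy'/from_euler('ZY'/" h.py; python3 - <<'E'
from h import *
T=Tbed(.541,.081,.19); print(T.round(3).tolist())
o=[]
for n in ("side","top"):
    im=cv2.imread(f"pics/{n}0.png")
    q=ortho(n,im,T,.010); q=cv2.resize(q,(400,400))
    for k in range(0,400,20): cv2.line(q,(k,0),(k,4 if (k-200)%100 else 12),(0,0,255)); cv2.line(q,(0,k),(4 if (k-200)%100 else 12,k),(0,0,255))
    cv2.imwrite(f"pics/ortho_{n}.png",q)
    o.append(q)
    d=np.load(f"pics/{n}0.npy"); P=cloud(n,d)
    L=(P-T[:3,3])@T[:3,:3]; k=(abs(L[...,2]-.01)<.004)&(abs(L[...,0])<.07)&(abs(L[...,1])<.06); q=L[k]; print("face z",np.median(q[:,2]).round(4),"slopes",np.linalg.lstsq(np.c_[q[:,:2],np.ones(len(q))],q[:,2],rcond=None)[0].round(4))
cv2.imwrite("pics/o2.png",np.hstack(o))
E
```

```text
[[0.85, -0.189, -0.491, 0.541], [0.164, 0.982, -0.094, 0.081], [0.5, 0.0, 0.866, 0.06], [0.0, 0.0, 0.0, 1.0]]
face z 0.011 slopes [-0.0009  0.0117  0.0109]
face z 0.0094 slopes [0.0001 0.006  0.0095]
```

View pics/o2.png

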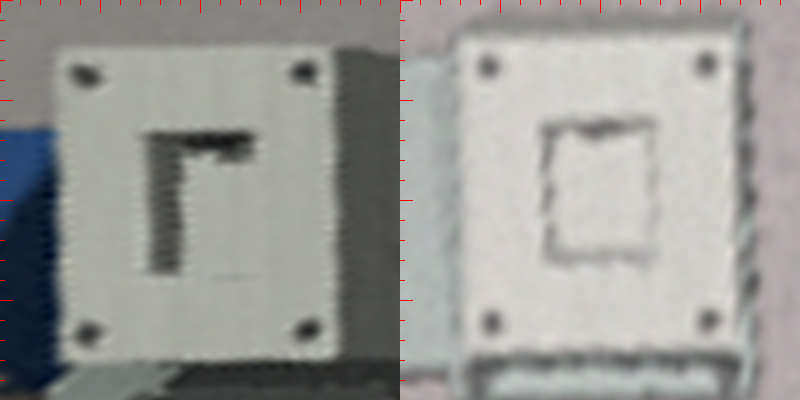

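```bash
cat >> h.py <<'E'
from scipy.spatial.transform import Slerp
def down(yaw): # tool z down, tool y at world angle yaw
    y=np.array([np.cos(yaw),np.sin(yaw),0]); z=np.array([0,0,-1.]); return R.from_matrix(np.c_[np.cross(y,z),y,z])
def bedrot(a): # tool z into bed, tool y = bed +y
    T=Tbed(0,0,a)[:3,:3]; return R.from_matrix(np.c_[-T[:,0],T[:,1],-T[:,2]])
def rows(p,q,N,p0=None,q0=None):
    s=r.get_state(); p0=s["eef_pos"] if p0 is None else np.asarray(p0); q0=R.from_quat(s["orientation"]) if q0 is None else q0
    rv=(q0.inv()*q).as_rotvec(); 
    print("rows",N,"dist",np.linalg.norm(np.asarray(p)-p0).round(4),"rot deg",np.degrees(np.linalg.norm(rv)).round(2))
    st=(np.asarray(p)-p0)/N
    for k in range(N):
        qk=q0*R.from_rotvec(rv*k/N); sh=qk.inv().apply(st)/.05
        print("["+",".join(f"{x:.3f}" for x in (*sh,*(rv/N/(np.pi/2))))+"]")
E
python3 - <<'E'
from h import *
q=down(np.pi/2-.337)
rows([.43,.25,.22],down(np.radians(73)),10)
rows([.534,-.2512,.16],q,15,[.43,.25,.22],down(np.radians(73)))
E
```

```text
rows 10 dist 0.4232 rot deg 1.25
[-0.692,-0.485,0.041,0.000,0.000,0.001]
[-0.693,-0.484,0.041,0.000,0.000,0.001]
[-0.694,-0.482,0.041,0.000,0.000,0.001]
[-0.695,-0.481,0.041,0.000,0.000,0.001]
[-0.696,-0.479,0.041,0.000,0.000,0.001]
[-0.697,-0.478,0.041,0.000,0.000,0.001]
[-0.698,-0.476,0.041,0.000,0.000,0.001]
[-0.699,-0.475,0.041,0.000,0.000,0.001]
[-0.700,-0.473,0.041,0.000,0.000,0.001]
[-0.702,-0.472,0.041,0.000,0.000,0.001]
rows 15 dist 0.5154 rot deg 2.31
[-0.328,-0.599,0.080,0.000,0.000,0.002]
[-0.330,-0.598,0.080,0.000,0.000,0.002]
[-0.331,-0.597,0.080,0.000,0.000,0.002]
[-0.333,-0.596,0.080,0.000,0.000,0.002]
[-0.334,-0.595,0.080,0.000,0.000,0.002]
[-0.336,-0.594,0.080,0.000,0.000,0.002]
[-0.338,-0.593,0.080,0.000,0.000,0.002]
[-0.339,-0.592,0.080,0.000,0.000,0.002]
[-0.341,-0.591,0.080,0.000,0.000,0.002]
[-0.342,-0.590,0.080,0.000,0.000,0.002]
[-0.344,-0.589,0.080,0.000,0.000,0.002]
[-0.346,-0.589,0.080,0.000,0.000,0.002]
[-0.347,-0.588,0.080,0.000,0.000,0.002]
[-0.349,-0.587,0.080,0.000,0.000,0.002]
[-0.350,-0.586,0.080,0.000,0.000,0.002]
```

```bash
A='x'
python3 -m handwheel '[[-0.5,-0.35,0.04,0,0,0],[-0.7,-0.48,0.04,0,0,0],[-0.7,-0.48,0.04,0,0,0],[-0.7,-0.48,0.04,0,0,0],[-0.7,-0.48,0.04,0,0,0]]' -0.1 30
python3 -m handwheel '[[-0.7,-0.48,0.04,0,0,0],[-0.7,-0.48,0.04,0,0,0],[-0.7,-0.48,0.04,0,0,0],[-0.7,-0.48,0.04,0,0,0],[-0.6,-0.55,0.05,0,0,0]]'
python3 -m handwheel '[[-0.34,-0.6,0.08,0,0,0],[-0.34,-0.6,0.08,0,0,0],[-0.34,-0.6,0.08,0,0,0],[-0.34,-0.6,0.08,0,0,0],[-0.34,-0.6,0.08,0,0,0]]'
python3 -m handwheel '[[-0.34,-0.6,0.08,0,0,0],[-0.34,-0.6,0.08,0,0,0],[-0.34,-0.6,0.08,0,0,0],[-0.34,-0.6,0.08,0,0,0],[-0.34,-0.6,0.08,0,0,0]]'
python3 - <<'E'
from h import *
rows([.534,-.2512,.11],down(np.pi/2-.337),5)
E
```

```text
time_s: 1.4
eef_pos: [0.2916, 0.4222, 0.2307]
orientation: [0.137, 0.991, 0.0, 0.0]
wrist_force: [-0.0, 0.6, 0.5]
finger_gap: 0.62
grip_force: 0.0
time_s: 1.9
eef_pos: [0.4222, 0.2571, 0.2204]
orientation: [0.137, 0.991, 0.0, 0.0]
wrist_force: [0.7, 0.9, -0.0]
finger_gap: 0.45
grip_force: 0.0
time_s: 2.4
eef_pos: [0.4622, 0.0897, 0.2002]
orientation: [0.137, 0.991, 0.0, 0.0]
wrist_force: [0.3, 0.1, -0.2]
finger_gap: 0.448
grip_force: 0.0
time_s: 2.9
eef_pos: [0.5034, -0.0779, 0.1802]
orientation: [0.137, 0.991, 0.0, 0.0]
wrist_force: [0.9, 0.3, -0.5]
finger_gap: 0.453
grip_force: 0.0
rows 5 dist 0.1895 rot deg 3.56
[-0.306,-0.634,0.281,0.000,0.000,0.008]
[-0.314,-0.630,0.281,0.000,0.000,0.008]
[-0.322,-0.626,0.281,0.000,0.000,0.008]
[-0.329,-0.622,0.281,0.000,0.000,0.008]
[-0.337,-0.618,0.281,0.000,0.000,0.008]
```

```bash

python3 -m handwheel '[[-0.31,-0.63,0.28,0,0,0.008],[-0.31,-0.63,0.28,0,0,0.008],[-0.32,-0.63,0.28,0,0,0.008],[-0.33,-0.62,0.28,0,0,0.008],[-0.34,-0.62,0.28,0,0,0.008]]'
python3 -m handwheel '[[0,0,0,0,0,0],[0,0,0,0,0,0],[0,0,0,0,0,0],[0,0,0,0,0,0],[0,0,0,0,0,0]]'
python3 - <<'E'
from h import *
rows([.534,-.2512,.0395],down(np.pi/2-.337),5)
E
```

```text
time_s: 3.4
eef_pos: [0.5339, -0.2513, 0.1097]
orientation: [0.168, 0.986, -0.0, 0.0]
wrist_force: [-0.1, -0.3, -0.7]
finger_gap: 0.454
grip_force: 0.0
time_s: 3.9
eef_pos: [0.5342, -0.2489, 0.1109]
orientation: [0.167, 0.986, -0.0, 0.001]
wrist_force: [0.0, -0.6, -0.4]
finger_gap: 0.449
grip_force: 0.0
rows 5 dist 0.0715 rot deg 0.08
[-0.002,-0.009,0.286,-0.000,0.000,0.000]
[-0.002,-0.009,0.286,-0.000,0.000,0.000]
[-0.002,-0.009,0.286,-0.000,0.000,0.000]
[-0.002,-0.009,0.286,-0.000,0.000,0.000]
[-0.002,-0.009,0.286,-0.000,0.000,0.000]
```

```bash

python3 -m handwheel '[[0,-0.03,0.3,0,0,0],[0,-0.01,0.3,0,0,0],[0,0,0.3,0,0,0],[0,0,0.3,0,0,0],[0,0,0.22,0,0,0]]'
python3 -m handwheel '[[0,0,0,0,0,0],[0,0,0,0,0,0],[0,0,0,0,0,0],[0,0,0,0,0,0],[0,0,0,0,0,0]]'
python3 - <<'E'
from h import *
rows([.534,-.2512,.0395],down(np.pi/2-.337),1)
E
```

```text
time_s: 4.4
eef_pos: [0.5321, -0.251, 0.0366]
orientation: [0.168, 0.986, 0.0, -0.001]
wrist_force: [-0.6, 0.8, -0.0]
finger_gap: 0.453
grip_force: 0.0
time_s: 4.9
eef_pos: [0.5337, -0.2519, 0.04]
orientation: [0.168, 0.986, -0.0, 0.001]
wrist_force: [0.4, -0.3, 0.2]
finger_gap: 0.448
grip_force: 0.0
rows 1 dist 0.0009 rot deg 0.09
[-0.002,0.015,0.009,-0.000,0.001,-0.000]
```

```bash

python3 -m handwheel '[[0,0,0,0,0,0],[0,0,0,0,0,0],[0,0,0,0,0,0],[0,0,0,0,0,0],[0,0,0,0,0,0]]' -1 40
python3 -m handwheel '[[0,0,0,0,0,0],[0,0,0,0,0,0],[0,0,0,0,0,0],[0,0,-0.1,0,0,0],[0,0,-0.3,0,0,0]]'
python3 -m handwheel '[[0,0,-0.6,0,0,0],[0,0,-0.6,0,0,0],[0,0,-0.6,0,0,0],[0,0,-0.4,0,0,0],[0,0,0,0,0,0]]'
python3 - <<'E'
from h import *
T=Tbed(.5414,.0822,.202); q=bedrot(.202); s=r.get_state()
# tool pose above recess: TCP at bed z = .034+h ; hover 60mm above home
L=lambda h,dx=0,dy=0: T[:3,:3]@np.array([dx,dy,.0342+h])+T[:3,3]
print(L(0),L(.08))
rows(L(.08),q,15)
E
```

```text
time_s: 5.4
eef_pos: [0.5331, -0.2515, 0.0391]
orientation: [0.168, 0.986, 0.0, -0.0]
wrist_force: [0.0, 0.3, 0.6]
finger_gap: 0.126
grip_force: 40.0
time_s: 5.9
eef_pos: [0.5317, -0.2508, 0.0579]
orientation: [0.168, 0.986, 0.001, -0.002]
wrist_force: [-0.7, -0.2, -2.1]
finger_gap: 0.128
grip_force: 40.0
time_s: 6.4
eef_pos: [0.5354, -0.2529, 0.1746]
orientation: [0.168, 0.986, -0.001, 0.004]
wrist_force: [1.0, 0.7, -0.8]
finger_gap: 0.124
grip_force: 40.0
[0.52464769 0.07876924 0.08961807] [0.485461   0.07074408 0.1589001 ]
rows 15 dist 0.3279 rot deg 42.53
[0.206,0.385,0.019,-0.006,-0.021,-0.022]
[0.193,0.392,0.016,-0.006,-0.021,-0.022]
[0.180,0.398,0.013,-0.006,-0.021,-0.022]
[0.166,0.404,0.011,-0.006,-0.021,-0.022]
[0.152,0.410,0.010,-0.006,-0.021,-0.022]
[0.138,0.415,0.009,-0.006,-0.021,-0.022]
[0.123,0.419,0.009,-0.006,-0.021,-0.022]
[0.109,0.423,0.009,-0.006,-0.021,-0.022]
[0.094,0.427,0.010,-0.006,-0.021,-0.022]
[0.080,0.430,0.011,-0.006,-0.021,-0.022]
[0.065,0.432,0.013,-0.006,-0.021,-0.022]
[0.050,0.434,0.015,-0.006,-0.021,-0.022]
[0.036,0.435,0.018,-0.006,-0.021,-0.022]
[0.021,0.436,0.021,-0.006,-0.021,-0.022]
[0.006,0.436,0.025,-0.006,-0.021,-0.022]
```

```bash

python3 -m handwheel '[[0.2,0.385,0.02,-0.006,-0.021,-0.022],[0.19,0.39,0.02,-0.006,-0.021,-0.022],[0.18,0.4,0.01,-0.006,-0.021,-0.022],[0.17,0.4,0.01,-0.006,-0.021,-0.022],[0.15,0.41,0.01,-0.006,-0.021,-0.022]]'
python3 -m handwheel '[[0.14,0.415,0.01,-0.006,-0.021,-0.022],[0.12,0.42,0.01,-0.006,-0.021,-0.022],[0.11,0.42,0.01,-0.006,-0.021,-0.022],[0.09,0.43,0.01,-0.006,-0.021,-0.022],[0.08,0.43,0.01,-0.006,-0.021,-0.022]]'
python3 -m handwheel '[[0.065,0.43,0.01,-0.006,-0.021,-0.022],[0.05,0.43,0.015,-0.006,-0.021,-0.022],[0.035,0.43,0.02,-0.006,-0.021,-0.022],[0.02,0.43,0.02,-0.006,-0.021,-0.022],[0.005,0.43,0.025,-0.006,-0.021,-0.022]]'
python3 -m handwheel '[[0,0,0,0,0,0],[0,0,0,0,0,0],[0,0,0,0,0,0],[0,0,0,0,0,0],[0,0,0,0,0,0]]'
cat >> h.py <<'E'
BT=Tbed(.5414,.0822,.202); BQ=bedrot(.202)
def L(h,dx=0,dy=0): return BT[:3,:3]@np.array([dx,dy,.0355+h])+BT[:3,3]
def rep():
    s=r.get_state(); q=R.from_quat(s["orientation"]); p=(s["eef_pos"]-BT[:3,3])@BT[:3,:3]; f=s["wrist_force"]@BT[:3,:3]
    print("t",s["time_s"].round(2),"bed xyz mm",(p*1000-[0,0,35.5]).round(2),"rot deg in tool",np.degrees((q.inv()*BQ).as_rotvec()).round(2),"F bed",f.round(1),"gap",s["finger_gap"].round(3))
E
python3 - <<'E'
from h import *
rep()
print(r.get_state()["joint_pos"].round(2))
rows(L(.04),BQ,5)
for n in ("side","top"):
    im,d=cams.get_image(n); cv2.imwrite(f"pics/{n}1.png",im)
a=cv2.imread("pics/side1.png")[130:230,190:320]; b=cv2.imread("pics/top1.png")[150:235,190:300]
cv2.imwrite("pics/c.png",np.hstack([cv2.resize(a,(400,308),interpolation=2),cv2.resize(b,(398,308),interpolation=2)]))
E
```

```text
time_s: 6.9
eef_pos: [0.5159, -0.1429, 0.1632]
orientation: [0.081, 0.993, 0.01, 0.085]
wrist_force: [0.4, -0.3, -1.7]
finger_gap: 0.126
grip_force: 40.0
time_s: 7.4
eef_pos: [0.4998, -0.035, 0.1585]
orientation: [-0.006, 0.985, 0.019, 0.169]
wrist_force: [0.0, -0.8, -1.7]
finger_gap: 0.127
grip_force: 40.0
time_s: 7.9
eef_pos: [0.4839, 0.0716, 0.1538]
orientation: [-0.094, 0.963, 0.028, 0.25]
wrist_force: [0.1, 0.4, -1.1]
finger_gap: 0.126
grip_force: 40.0
time_s: 8.4
eef_pos: [0.4852, 0.0702, 0.1552]
orientation: [-0.092, 0.963, 0.027, 0.25]
wrist_force: [0.1, -0.5, -1.2]
finger_gap: 0.128
grip_force: 40.0Traceback (most recent call last):
  File "<stdin>", line 2, in <module>
  File "h.py", line 67, in rep
    print("t",s["time_s"].round(2),"bed xyz mm",(p*1000-[0,0,35.5]).round(2),"rot deg in tool",np.degrees((q.inv()*BQ).as_rotvec()).round(2),"F bed",f.round(1),"gap",s["finger_gap"].round(3))
              ^^^^^^^^^^^^^^^^^
AttributeError: 'float' object has no attribute 'round'
```

```bash
sed -i 's/s\["time_s"\].round(2)/s["time_s"]/; s/s\["finger_gap"\].round(3)/s["finger_gap"]/' h.py
python3 - <<'E'
from h import *
rep()
print(np.round(r.get_state()["joint_pos"],2))
rows(L(.04),BQ,5)
for n in ("side","top"):
    im,d=cams.get_image(n); cv2.imwrite(f"pics/{n}1.png",im)
a=cv2.imread("pics/side1.png")[130:230,190:320]; b=cv2.imread("pics/top1.png")[150:235,190:300]
cv2.imwrite("pics/c.png",np.hstack([cv2.resize(a,(400,308),interpolation=2),cv2.resize(b,(398,308),interpolation=2)]))
E
```

```text
t 8.4 bed xyz mm [-2.17 -0.48 75.71] rot deg in tool [ 0.06 -0.88 -0.64] F bed [-0.6 -0.5 -1. ] gap 0.12775081766901172
[-0.05 -0.65  2.38  0.15  0.93 -1.87]
rows 5 dist 0.0358 rot deg 1.09
[-0.011,0.002,0.143,0.000,-0.002,-0.001]
[-0.010,0.002,0.143,0.000,-0.002,-0.001]
[-0.010,0.002,0.143,0.000,-0.002,-0.001]
[-0.010,0.002,0.143,0.000,-0.002,-0.001]
[-0.009,0.002,0.143,0.000,-0.002,-0.001]
```

View pics/c.png

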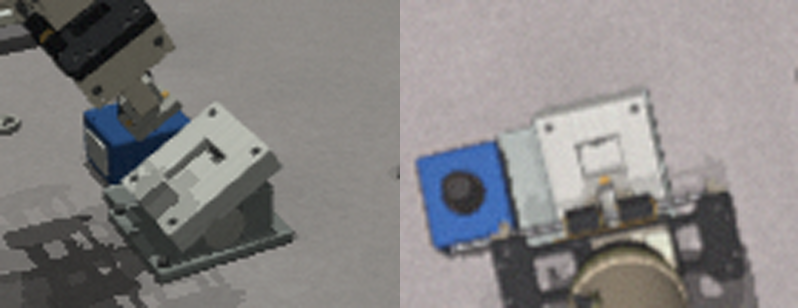

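```bash
python3 -m handwheel '[[-0.01,0,0.25,0,-0.002,-0.002],[-0.01,0,0.25,0,-0.002,-0.002],[-0.01,0,0.25,0,-0.002,-0.001],[-0.01,0.01,0.25,0,-0.002,-0.001],[-0.01,0,0.25,0,-0.002,-0.001]]'
python3 -m handwheel '[[0,0,0,0,0,0],[0,0,0,0,0,0],[0,0,0,0,0,0],[0,0,0,0,0,0],[0,0,0,0,0,0]]'
cat > ov.py <<'E'
from h import *
import sys
rep()
s=r.get_state(); TT=np.eye(4); TT[:3,:3]=R.from_quat(s["orientation"]).as_matrix(); TT[:3,3]=s["eef_pos"]
C=np.eye(4); C[:3,:3]=np.diag([-1,1,-1.]); C[:3,3]=0,0,.0355; C=TT@C  # carrier frame
out=[]
for n,(u0,v0),k in (("side",(215,140),7),("top",(215,160),7)):
    im,d=cams.get_image(n); cv2.imwrite(f"pics/{n}_{sys.argv[1]}.png",im)
    c=cv2.resize(im[v0:v0+80,u0:u0+56],None,fx=k,fy=k,interpolation=2)
    # per-camera bed estimate (own calibration bias) vs mean
    B=Tbed(.5399,.0823,.202) if n=="side" else Tbed(.5428,.0821,.202)
    for T,g,col in ((B,[[.026,.02,.01],[.026,-.02,.01],[-.026,-.02,.01],[-.026,.02,.01]],(0,255,0)),(np.block([[C[:3,:3],(C[:3,3]+B[:3,3]-BT[:3,3])[:,None]],[C[3:]]]),[[.023,.017,.01],[.023,-.017,.01],[-.023,-.017,.01],[-.023,.017,.01]],(0,0,255))):
        p=(proj(n,np.array(g)@T[:3,:3].T+T[:3,3])-[u0,v0]+.5)*k-.5
        cv2.polylines(c,[np.round(p).astype(np.int32)],True,col,1)
    out.append(c)
cv2.imwrite(f"pics/ov_{sys.argv[1]}.png",np.hstack(out))
E
python3 ov.py a
```

```text
time_s: 9.0
eef_pos: [0.5175, 0.0779, 0.1016]
orientation: [-0.098, 0.961, 0.027, 0.258]
wrist_force: [-0.0, 0.0, -1.2]
finger_gap: 0.129
grip_force: 40.0
time_s: 9.5
eef_pos: [0.5174, 0.078, 0.1028]
orientation: [-0.098, 0.961, 0.027, 0.258]
wrist_force: [0.3, -1.1, -1.5]
finger_gap: 0.128
grip_force: 40.0
t 9.5 bed xyz mm [ 0.29  0.68 13.71] rot deg in tool [0.08 0.11 0.05] F bed [-0.7 -1.2 -1.3] gap 0.12750615002909169
```

View pics/ov_a.png

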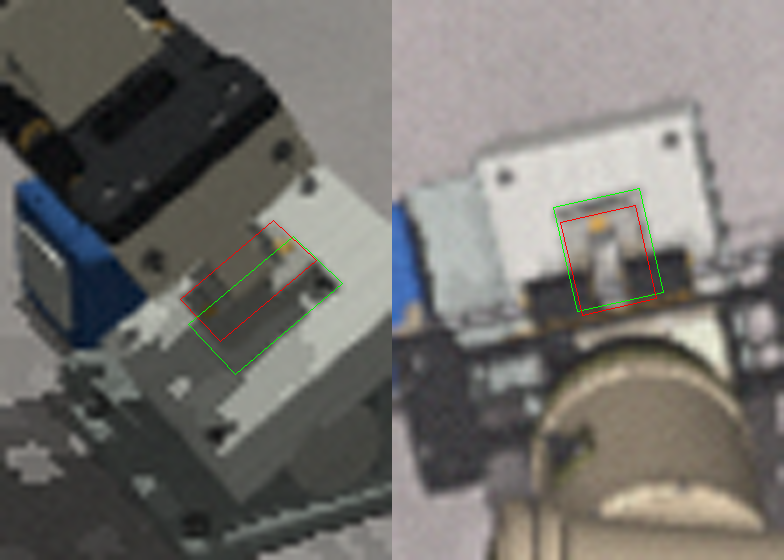

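```bash
python3 -m handwheel '[[0.01,-0.014,0.04,0,0,0],[0,0,0.04,0,0,0],[0,0,0.02,0,0,0],[0,0,0,0,0,0],[0,0,0,0,0,0]]'; python3 -c "from h import *; rep()"
python3 -m handwheel '[[0,0,0.04,0,0,0],[0,0,0.04,0,0,0],[0,0,0,0,0,0],[0,0,0,0,0,0],[0,0,0,0,0,0]]'; python3 -c "from h import *; rep()"
```

```text
time_s: 10.1
eef_pos: [0.5192, 0.0778, 0.0973]
orientation: [-0.098, 0.961, 0.027, 0.258]
wrist_force: [0.2, -0.1, -1.3]
finger_gap: 0.122
grip_force: 40.0
t 10.1 bed xyz mm [-0.97  0.14  8.09] rot deg in tool [0.1  0.03 0.05] F bed [-0.5 -0.1 -1.2] gap 0.12237628055574662
time_s: 10.6
eef_pos: [0.5217, 0.0782, 0.095]
orientation: [-0.098, 0.961, 0.027, 0.258]
wrist_force: [-13.1, -1.8, 12.1]
finger_gap: 0.122
grip_force: 40.0
t 10.6 bed xyz mm [ 0.07 -0.    4.85] rot deg in tool [0.09 0.1  0.08] F bed [-5.4  0.8 17.1] gap 0.12154306677007484
```

```bash
python3 -m handwheel '[[0.01,0,0.02,0,0,0],[0,0,0.01,0,0,0],[0,0,0,0,0,0],[0,0,0,0,0,0],[0,0,0,0,0,0]]'; python3 -c "from h import *; rep()"
```

```text
time_s: 11.1
eef_pos: [0.5213, 0.0781, 0.0921]
orientation: [-0.098, 0.961, 0.027, 0.257]
wrist_force: [-5.4, -3.0, 0.9]
finger_gap: 0.125
grip_force: 40.0
t 11.1 bed xyz mm [-1.68  0.01  2.59] rot deg in tool [0.09 0.01 0.05] F bed [-4.7 -1.8  3.8] gap 0.12538298411029974
```

```bash
python3 -m handwheel '[[0,-0.005,0.02,0,0,0],[0,0,0.01,0,0,0],[0,0,0,0,0,0],[0,0,0,0,0,0],[0,0,0,0,0,0]]'; python3 -c "from h import *; rep()"
python3 -m handwheel '[[0,0,0.01,0,0,0],[0,0,0.01,0,0,0],[0,0,0,0,0,0],[0,0,0,0,0,0],[0,0,0,0,0,0]]'; python3 -c "from h import *; rep()"
```

```text
time_s: 11.6
eef_pos: [0.522, 0.0782, 0.0908]
orientation: [-0.098, 0.961, 0.027, 0.257]
wrist_force: [-4.2, -1.5, 1.2]
finger_gap: 0.124
grip_force: 40.0
t 11.6 bed xyz mm [-1.69 -0.02  1.09] rot deg in tool [0.11 0.01 0.05] F bed [-3.2 -0.7  3.2] gap 0.12443612956410792
time_s: 12.1
eef_pos: [0.5226, 0.0783, 0.09]
orientation: [-0.098, 0.961, 0.027, 0.258]
wrist_force: [-1.7, 0.3, -2.4]
finger_gap: 0.124
grip_force: 40.0
t 12.1 bed xyz mm [-1.62 -0.04  0.04] rot deg in tool [0.11 0.02 0.04] F bed [-2.6  0.6 -1.3] gap 0.12389251702383453
```

```bash
python3 -m handwheel '[[0,0,0.01,0,0,0],[0,0,0.01,0,0,0],[0,0,0,0,0,0],[0,0,0,0,0,0],[0,0,0,0,0,0]]'; python3 -c "from h import *; rep()"
python3 -m handwheel '[[0,0,0.01,0,0,0],[0,0,0,0,0,0],[0,0,0,0,0,0],[0,0,0,0,0,0],[0,0,0,0,0,0]]'; python3 -c "from h import *; rep()"
```

```text
time_s: 12.6
eef_pos: [0.5231, 0.0784, 0.0896]
orientation: [-0.098, 0.961, 0.027, 0.257]
wrist_force: [-11.7, -2.1, 9.6]
finger_gap: 0.125
grip_force: 40.0
t 12.6 bed xyz mm [-1.35 -0.06 -0.5 ] rot deg in tool [0.11 0.01 0.06] F bed [-5.5  0.3 14.3] gap 0.1254863210629012
time_s: 13.1
eef_pos: [0.5236, 0.0785, 0.0896]
orientation: [-0.098, 0.961, 0.027, 0.258]
wrist_force: [-16.4, -2.2, 12.9]
finger_gap: 0.124
grip_force: 40.0
t 13.1 bed xyz mm [-0.95 -0.07 -0.72] rot deg in tool [0.11 0.04 0.07] F bed [-7.8  1.2 19.4] gap 0.12433643318228775
```

```bash
python3 -m handwheel '[[0,0,-0.005,0,0,0],[0,0,0,0,0,0],[0,0,0,0,0,0],[0,0,0,0,0,0],[0,0,0,0,0,0]]' -0.1; python3 -c "from h import *; rep()"
python3 -m handwheel '[[0,0,-0.2,0,0,0],[0,0,-0.4,0,0,0],[0,0,-0.4,0,0,0],[0,0,-0.2,0,0,0],[0,0,0,0,0,0]]'; python3 -m handwheel '[[0.6,0,-0.2,0,0,0],[0.6,0,0,0,0,0],[0.2,0,0,0,0,0],[0,0,0,0,0,0],[0,0,0,0,0,0]]' -1
python3 - <<'E'
from h import *
rep(); B0={}
out=[]
for n,(u0,v0) in (("side",(215,140)),("top",(215,160))):
    im,d=cams.get_image(n); cv2.imwrite(f"pics/{n}_rel.png",im)
    B=Tbed(.5399,.0823,.202) if n=="side" else Tbed(.5428,.0821,.202)
    q=cv2.resize(im[v0:v0+80,u0:u0+56],None,fx=7,fy=7,interpolation=2)
    for bx,col in((box(.046,.034,0,.01),(0,0,255)),(box(.032,.012,.01,.034),(0,255,0))):
        p=(proj(n,bx@B[:3,:3].T+B[:3,3])-[u0,v0]+.5)*7-.5
        cv2.polylines(q,[cv2.convexHull(np.round(p).astype(np.int32))],True,col,1)
    out.append(q)
    P=cloud(n,d); l=(P-B[:3,3])@B[:3,:3]; 
    for nm,k in (("ribtop",(abs(l[...,0])<.014)&(abs(l[...,1])<.005)&(l[...,2]>.027)&(l[...,2]<.045)),("face",(abs(l[...,0])<.05)&(abs(l[...,1])<.045)&((abs(l[...,0])>.03)|(abs(l[...,1])>.025))&(abs(l[...,2]-.01)<.004))):
        q2=l[k]
        if len(q2)>6: print(n,nm,len(q2),np.median(q2[:,2]).round(4),"slope x",np.polyfit(q2[:,0],q2[:,2],1)[0].round(3))
cv2.imwrite("pics/rel.png",np.hstack(out))
E
```

```text
time_s: 13.6
eef_pos: [0.5235, 0.0784, 0.0892]
orientation: [-0.098, 0.961, 0.027, 0.258]
wrist_force: [0.0, 0.3, 0.3]
finger_gap: 0.439
grip_force: 0.0
t 13.6 bed xyz mm [-1.19 -0.14 -1.05] rot deg in tool [0.1  0.06 0.05] F bed [0.2 0.3 0.3] gap 0.43948341272622016
time_s: 14.1
eef_pos: [0.4949, 0.0721, 0.1431]
orientation: [-0.098, 0.96, 0.027, 0.26]
wrist_force: [0.8, 0.3, 0.4]
finger_gap: 0.45
grip_force: 0.0
time_s: 14.6
eef_pos: [0.4509, 0.061, 0.1228]
orientation: [-0.098, 0.964, 0.027, 0.246]
wrist_force: [-0.8, 0.9, -0.3]
finger_gap: 0.07
grip_force: 0.0
t 14.6 bed xyz mm [-49.07  -2.6   65.33] rot deg in tool [ 0.25 -1.34  0.02] F bed [-0.7  1.   0. ] gap 0.0698702678218348
side ribtop 29 0.0348 slope x 0.062
side face 528 0.0109 slope x -0.003
top ribtop 24 0.0351 slope x 0.099
top face 441 0.0101 slope x 0.002
```

View pics/rel.png

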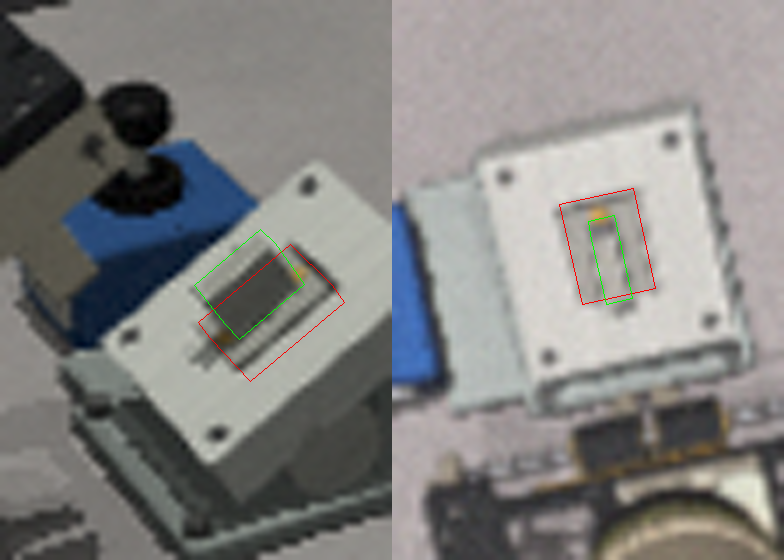

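```bash
python3 -c "
from h import *
rows(L(.06,.009),BQ,5)
rows(L(.026,.009),BQ,5,L(.06,.009),BQ)"
```

```text
rows 5 dist 0.0583 rot deg 1.36
[-0.233,0.010,0.016,0.001,-0.003,0.000]
[-0.232,0.010,0.017,0.001,-0.003,0.000]
[-0.232,0.010,0.019,0.001,-0.003,0.000]
[-0.232,0.010,0.020,0.001,-0.003,0.000]
[-0.232,0.010,0.021,0.001,-0.003,0.000]
rows 5 dist 0.034 rot deg 0.0
[-0.000,-0.000,0.136,0.000,0.000,0.000]
[-0.000,-0.000,0.136,0.000,0.000,0.000]
[-0.000,-0.000,0.136,0.000,0.000,0.000]
[-0.000,-0.000,0.136,0.000,0.000,0.000]
[-0.000,-0.000,0.136,0.000,0.000,0.000]
```

```bash
python3 -m handwheel '[[-0.23,0.01,0.02,0.001,-0.003,0],[-0.23,0.01,0.02,0,-0.003,0],[-0.23,0.01,0.02,0,-0.003,0],[-0.23,0.01,0.02,0,-0.003,0],[-0.23,0.01,0.02,0,-0.003,0]]'
python3 -m handwheel '[[0,0,0.14,0,0,0],[0,0,0.14,0,0,0],[0,0,0.14,0,0,0],[0,0,0.12,0,0,0],[0,0,0,0,0,0]]'; python3 -c "
from h import *
rep(); rows(L(.0235,.009),BQ,1)"
```

```text
time_s: 15.2
eef_pos: [0.5024, 0.0744, 0.147]
orientation: [-0.098, 0.961, 0.027, 0.258]
wrist_force: [0.3, -0.4, 0.1]
finger_gap: 0.004
grip_force: 0.0
time_s: 15.7
eef_pos: [0.5146, 0.0768, 0.1224]
orientation: [-0.098, 0.961, 0.027, 0.257]
wrist_force: [-0.1, -0.9, -0.8]
finger_gap: 0.002
grip_force: 0.0
t 15.7 bed xyz mm [ 7.5   0.13 32.19] rot deg in tool [ 0.17 -0.05  0.03] F bed [-0.6 -0.8 -0.5] gap 0.0023239730594764325
rows 1 dist 0.0088 rot deg 0.18
[-0.030,-0.003,0.174,0.002,-0.001,0.000]
```

```bash
python3 -m handwheel '[[-0.03,0,0.1,0,0,0],[0,0,0.07,0,0,0],[0,0,0,0,0,0],[0,0,0,0,0,0],[0,0,0,0,0,0]]'; python3 -c "from h import *; rep()"
python3 -m handwheel '[[0,0,0.02,0,0,0],[0,0,0.02,0,0,0],[0,0,0.01,0,0,0],[0,0,0,0,0,0],[0,0,0,0,0,0]]'; python3 -c "from h import *; rep()"
```

```text
time_s: 16.2
eef_pos: [0.5209, 0.078, 0.1178]
orientation: [-0.098, 0.961, 0.027, 0.258]
wrist_force: [-0.0, 0.2, 0.0]
finger_gap: 0.003
grip_force: 0.0
t 16.2 bed xyz mm [10.72 -0.03 25.  ] rot deg in tool [0.14 0.1  0.05] F bed [ 0.   0.2 -0. ] gap 0.0033360314427564246
time_s: 16.7
eef_pos: [0.522, 0.0782, 0.1154]
orientation: [-0.098, 0.961, 0.027, 0.258]
wrist_force: [0.8, 0.1, -0.2]
finger_gap: 0.007
grip_force: 0.0
t 16.7 bed xyz mm [10.53  0.   22.35] rot deg in tool [0.15 0.08 0.05] F bed [ 0.6 -0.  -0.5] gap 0.006861229489602201
```

```bash
python3 -m handwheel '[[0,0,0.02,0,0,0],[0,0,0.02,0,0,0],[0,0,0.01,0,0,0],[0,0,0,0,0,0],[0,0,0,0,0,0]]'; python3 -c "from h import *; rep()"
python3 -m handwheel '[[0,0,0.01,0,0,0],[0,0,0.01,0,0,0],[0,0,0,0,0,0],[0,0,0,0,0,0],[0,0,0,0,0,0]]'; python3 -c "from h import *; rep()"
```

```text
time_s: 17.2
eef_pos: [0.5233, 0.0784, 0.1142]
orientation: [-0.098, 0.961, 0.027, 0.258]
wrist_force: [-16.9, -3.1, 16.5]
finger_gap: 0.005
grip_force: 11.3
t 17.2 bed xyz mm [11.12 -0.05 20.67] rot deg in tool [0.14 0.08 0.08] F bed [-6.6  0.3 22.9] gap 0.005200525853733517
time_s: 17.7
eef_pos: [0.5239, 0.0785, 0.1144]
orientation: [-0.099, 0.961, 0.027, 0.258]
wrist_force: [-33.9, -6.0, 32.8]
finger_gap: 0.005
grip_force: 22.5
t 17.7 bed xyz mm [11.71 -0.08 20.57] rot deg in tool [0.15 0.08 0.11] F bed [-13.4   0.9  45.6] gap 0.005088688508707717
```

```bash
python3 -m handwheel '[[0,0,-0.05,0,0,0],[0,0,-0.2,0,0,0],[0,0,-0.5,0,0,0],[0,0,-0.5,0,0,0],[0.3,0,-0.2,0,0,0]]'
python3 -m handwheel '[[0.4,-0.5,0,0,0,0],[0.4,-0.7,0,0,0,0],[0,-0.7,-0.1,0,0,0],[0,-0.4,0,0,0,0],[0,0,0,0,0,0]]' 0.2
python3 - <<'E'
from h import *
rep(); out=[]
for n,(u0,v0) in (("side",(205,140)),("top",(190,160))):
    im,d=cams.get_image(n); cv2.imwrite(f"pics/{n}_k.png",im)
    P=cloud(n,d); k=(np.hypot(P[...,0]-.516,P[...,1]-.205)<.045)&(P[...,2]>.078)&(P[...,2]<.115)
    q=P[k]; t=q[q[:,2]>.096]; print(n,len(q),"top pts",len(t),"z",np.median(t[:,2]).round(4),"xy mean",t[:,:2].mean(0).round(4),"range",np.ptp(t[:,:2],axis=0).round(3))
    # fit projected cylinder head silhouette to dark pixels
    g=im.max(2).astype(float); a=np.linspace(0,2*np.pi,48,endpoint=False)
    c=proj(n,[[.516,.205,.092]])[0].astype(int); win=(c[0]-9,c[1]-9,18,18)
    m=np.clip((75-g)/30,0,1) if n=="side" else np.clip((110-g)/45,0,1)
    cyl=np.r_[[[.015*np.cos(x),.015*np.sin(x),z] for x in a for z in(-.011,.009)]]
    w=m[win[1]:win[1]+18,win[0]:win[0]+18]
    from scipy.ndimage import zoom
    f=lambda p:((sil(n,[cyl],Tz(p[0]/100,p[1]/100,.092,0),win)-w)**2*(np.arange(18)[:,None]<13 if n=="side" else 1)).sum()
    o=minimize(f,[51.6,20.5],method="Nelder-Mead",options=dict(initial_simplex=[[51.6,20.5],[52.6,20.5],[51.6,21.5]])); print(n,o.x.round(2),round(o.fun,1),w.sum().round(1))
    # rib/plate check
    B=Tbed(.5399,.0823,.202) if n=="side" else Tbed(.5428,.0821,.202)
    qq=cv2.resize(im[v0:v0+80,u0:u0+80],None,fx=5,fy=5,interpolation=2)
    pr=(proj(n,(cyl+[o.x[0]/100,o.x[1]/100,.092]))-[u0,v0]+.5)*5-.5; cv2.polylines(qq,[cv2.convexHull(np.round(pr).astype(np.int32))],True,(0,255,255),1)
    out.append(qq)
cv2.imwrite("pics/k.png",np.hstack(out))
E
```

```text
time_s: 18.2
eef_pos: [0.4769, 0.0684, 0.1715]
orientation: [-0.098, 0.96, 0.027, 0.261]
wrist_force: [1.1, 0.9, 0.3]
finger_gap: 0.005
grip_force: 0.0
time_s: 18.7
eef_pos: [0.4627, -0.0542, 0.152]
orientation: [-0.096, 0.961, 0.026, 0.258]
wrist_force: [0.5, -0.6, 1.0]
finger_gap: 0.385
grip_force: 0.0
t 18.7 bed xyz mm [ -44.43 -117.83   96.43] rot deg in tool [-0.01  0.12 -0.13] F bed [ 0.9 -0.7  0.7] gap 0.3845005705581372
side 37 top pts 32 z 0.1007 xy mean [0.5156 0.1995] range [0.026 0.024]
side [51.13 19.64] 15.4 162.0
top 76 top pts 61 z 0.1 xy mean [0.5155 0.2033] range [0.029 0.029]
top [51.34 20.03] 11.6 91.4
```

View pics/k.png

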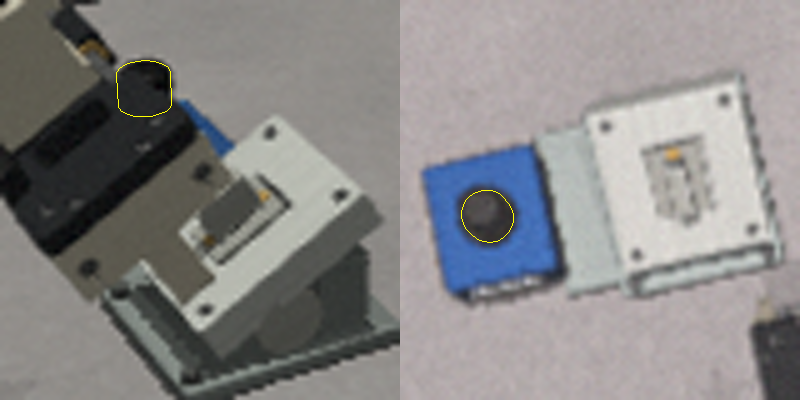

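```bash
python3 -c "
from h import *
q=down(np.pi/2+.202)
rows([.48,.05,.22],q,8)
rows([.514,.2025,.15],q,7,[.48,.05,.22],q)"
```

```text
rows 8 dist 0.1241 rot deg 30.04
[-0.168,0.241,-0.101,0.000,0.042,-0.000]
[-0.161,0.241,-0.112,0.000,0.042,-0.000]
[-0.153,0.241,-0.122,0.000,0.042,-0.000]
[-0.145,0.241,-0.132,0.000,0.042,-0.000]
[-0.136,0.240,-0.141,0.000,0.042,-0.000]
[-0.126,0.240,-0.150,0.000,0.042,-0.000]
[-0.116,0.240,-0.158,0.000,0.042,-0.000]
[-0.106,0.240,-0.165,0.000,0.042,-0.000]
rows 7 dist 0.1712 rot deg 0.0
[-0.183,0.407,0.200,0.000,0.000,0.000]
[-0.183,0.407,0.200,0.000,0.000,0.000]
[-0.183,0.407,0.200,0.000,0.000,0.000]
[-0.183,0.407,0.200,0.000,0.000,0.000]
[-0.183,0.407,0.200,0.000,0.000,0.000]
[-0.183,0.407,0.200,0.000,0.000,0.000]
[-0.183,0.407,0.200,0.000,0.000,0.000]
```

```bash
python3 -m handwheel '[[-0.17,0.24,-0.1,0,0.042,0],[-0.16,0.24,-0.11,0,0.042,0],[-0.15,0.24,-0.12,0,0.042,0],[-0.145,0.24,-0.13,0,0.042,0],[-0.135,0.24,-0.14,0,0.042,0]]'
python3 -m handwheel '[[-0.125,0.24,-0.15,0,0.042,0],[-0.115,0.24,-0.16,0,0.042,0],[-0.105,0.24,-0.165,0,0.042,0],[-0.18,0.41,0.2,0,0,0],[-0.18,0.41,0.2,0,0,0]]'
python3 -m handwheel '[[-0.18,0.41,0.2,0,0,0],[-0.18,0.41,0.2,0,0,0],[-0.18,0.41,0.2,0,0,0],[-0.18,0.41,0.2,0,0,0],[-0.18,0.41,0.2,0,0,0]]'
python3 -m handwheel '[[0,0,0,0,0,0],[0,0,0,0,0,0],[0,0,0,0,0,0],[0,0,0,0,0,0],[0,0,0,0,0,0]]'
python3 -c "
from h import *
q=down(np.pi/2+.202)
rows([.514,.2025,.094],q,5)"
```

```text
time_s: 19.3
eef_pos: [0.4733, 0.014, 0.1947]
orientation: [-0.102, 0.99, 0.01, 0.096]
wrist_force: [0.6, -0.7, -0.4]
finger_gap: 0.6
grip_force: 0.0
time_s: 19.8
eef_pos: [0.4895, 0.0962, 0.2003]
orientation: [-0.103, 0.995, 0.0, -0.001]
wrist_force: [-0.2, -0.5, -0.6]
finger_gap: 0.6
grip_force: 0.0
time_s: 20.3
eef_pos: [0.5114, 0.2058, 0.1496]
orientation: [-0.103, 0.995, 0.0, -0.002]
wrist_force: [-0.7, -0.3, -0.4]
finger_gap: 0.601
grip_force: 0.0
time_s: 20.8
eef_pos: [0.5126, 0.2028, 0.1508]
orientation: [-0.101, 0.995, 0.001, -0.001]
wrist_force: [-0.3, -0.6, -0.4]
finger_gap: 0.602
grip_force: 0.0
rows 5 dist 0.0568 rot deg 0.15
[-0.006,-0.003,0.227,0.000,-0.000,0.000]
[-0.005,-0.003,0.227,0.000,-0.000,0.000]
[-0.005,-0.003,0.227,0.000,-0.000,0.000]
[-0.005,-0.002,0.227,0.000,-0.000,0.000]
[-0.005,-0.002,0.227,0.000,-0.000,0.000]
```

```bash
python3 -m handwheel '[[-0.01,0,0.22,0,0,0],[-0.01,0,0.22,0,0,0],[-0.005,0,0.22,0,0,0],[0,0,0.22,0,0,0],[0,0,0.22,0,0,0]]'
python3 -m handwheel '[[0,0,0.02,0,0,0],[0,0,0,0,0,0],[0,0,0,0,0,0],[0,0,0,0,0,0],[0,0,0,0,0,0]]' -1 15
python3 -m handwheel '[[0,0,0,0,0,0],[0,0,0,0,0,0],[0,0,0,0,0,0],[0,0,0,0,0,0],[0,0,0,0,0,0]]'
python3 -c "
from h import *
s=r.get_state(); print(R.from_quat(s['orientation']).inv().apply(s['wrist_force']).round(1))"
```

```text
time_s: 21.3
eef_pos: [0.513, 0.2034, 0.0936]
orientation: [-0.102, 0.995, 0.001, -0.002]
wrist_force: [0.0, 0.4, -0.6]
finger_gap: 0.602
grip_force: 0.0
time_s: 21.8
eef_pos: [0.5141, 0.2034, 0.0949]
orientation: [-0.102, 0.995, 0.001, -0.001]
wrist_force: [0.8, -3.3, 2.1]
finger_gap: 0.312
grip_force: 15.0
time_s: 22.3
eef_pos: [0.514, 0.2034, 0.0949]
orientation: [-0.102, 0.995, 0.001, -0.001]
wrist_force: [1.0, -4.6, 6.3]
finger_gap: 0.312
grip_force: 15.0
[-0.  -4.7 -6.3]
```

```bash
python3 -m handwheel '[[0,-0.01,0,0,0,0],[0,0,0,0,0,0],[0,0,0,0,0,0],[0,0,-0.05,0,0,0],[0,0,-0.05,0,0,0]]' - 60
python3 -m handwheel '[[0,0,-0.05,0,0,0],[0,0,-0.05,0,0,0],[0,0,-0.02,0,0,0],[0,0,0,0,0,0],[0,0,0,0,0,0]]'
```

```text
time_s: 22.8
eef_pos: [0.5139, 0.2033, 0.0988]
orientation: [-0.102, 0.995, 0.001, -0.001]
wrist_force: [6.6, -0.5, -5.0]
finger_gap: 0.303
grip_force: 60.0
time_s: 23.3
eef_pos: [0.5139, 0.2033, 0.1044]
orientation: [-0.102, 0.995, 0.001, -0.001]
wrist_force: [7.0, -0.2, -7.3]
finger_gap: 0.302
grip_force: 60.0
```

```bash
python3 -m handwheel '[[0,0,-0.02,0,0,0],[0,0,-0.02,0,0,0],[0,0,0,0,0,0],[0,0,0,0,0,0],[0,0,0,0,0,0]]'
python3 -m handwheel '[[0,0,-0.02,0,0,0],[0,0,0,0,0,0],[0,0,0,0,0,0],[0,0,0,0,0,0],[0,0,0,0,0,0]]'
```

```text
time_s: 23.8
eef_pos: [0.5139, 0.2033, 0.1062]
orientation: [-0.102, 0.995, 0.001, -0.001]
wrist_force: [7.9, 0.5, -7.4]
finger_gap: 0.302
grip_force: 60.0
time_s: 24.3
eef_pos: [0.5139, 0.2033, 0.107]
orientation: [-0.102, 0.995, 0.001, -0.001]
wrist_force: [8.5, 0.4, -9.8]
finger_gap: 0.302
grip_force: 60.0
```

```bash
python3 -m handwheel '[[0,0,-0.02,0,0,0],[0,0,0,0,0,0],[0,0,0,0,0,0],[0,0,0,0,0,0],[0,0,0,0,0,0]]'
python3 -m handwheel '[[0,0,0,0,0,0],[0,0,0,0,0,0],[0,0,0,0,0,0],[0,0,0,0,0,0],[0,0,0,0,0,0]]'
```

```text
time_s: 24.8
eef_pos: [0.5137, 0.2033, 0.1071]
orientation: [-0.102, 0.995, 0.001, -0.001]
wrist_force: [12.5, 1.2, -17.0]
finger_gap: 0.306
grip_force: 60.0
time_s: 25.3
eef_pos: [0.5137, 0.2033, 0.1071]
orientation: [-0.102, 0.995, 0.001, -0.001]
wrist_force: [12.2, 1.1, -17.0]
finger_gap: 0.305
grip_force: 60.0
```

```bash
python3 -m handwheel '[[0,0,0.06,0,0,0],[0,0,0.08,0,0,0],[0,0,0.06,0,0,0],[0,0,0,0,0,0],[0,0,0,0,0,0]]'
python3 -m handwheel '[[0,0,0,0,0,0],[0,0,0,0,0,0],[0,0,0,0,0,0],[0,0,0,0,0,0],[0,0,-0.1,0,0,0]]' 0.2 20
python3 -m handwheel '[[0,0,-0.4,0,0,0],[0,0,-0.6,0,0,0],[0,0,-0.6,0,0,0],[0,0,-0.3,0,0,0],[0.3,0,0,0,0,0]]'
python3 -m handwheel '[[0.6,0,-0.2,0,0,0],[0.7,0.3,-0.2,0,0,0],[0.7,0.5,0,0,0,0],[0.3,0.5,0,0,0,0],[0,0,0,0,0,0]]'
python3 - <<'E'
from h import *
out=[]
for n,(u0,v0) in (("side",(205,140)),("top",(190,160))):
    im,d=cams.get_image(n)
    out.append(cv2.resize(im[v0:v0+80,u0:u0+80],None,fx=5,fy=5,interpolation=2))
    P=cloud(n,d); t=P[(np.hypot(P[...,0]-.515,P[...,1]-.202)<.013)&(P[...,2]>.085)&(P[...,2]<.13)]; print(n,"knob top z",np.median(t[:,2]).round(4),len(t))
    B=Tbed(.5399,.0823,.202) if n=="side" else Tbed(.5428,.0821,.202); l=(P-B[:3,3])@B[:3,:3]
    k=(abs(l[...,0]+.001)<.012)&(abs(l[...,1])<.005)&(l[...,2]>.03)&(l[...,2]<.04); print(np.median(l[k][:,2]).round(4),np.polyfit(l[k][:,0],l[k][:,2],1)[0].round(3),k.sum())
cv2.imwrite("pics/fin.png",np.hstack(out))
E
```

```text
time_s: 25.8
eef_pos: [0.5139, 0.2033, 0.0985]
orientation: [-0.102, 0.995, 0.001, -0.001]
wrist_force: [6.9, -0.9, -5.0]
finger_gap: 0.303
grip_force: 60.0
time_s: 26.3
eef_pos: [0.5129, 0.2031, 0.1036]
orientation: [-0.102, 0.995, 0.001, -0.002]
wrist_force: [0.8, -0.3, 0.3]
finger_gap: 0.594
grip_force: 0.0
time_s: 26.8
eef_pos: [0.5016, 0.2005, 0.2027]
orientation: [-0.102, 0.995, 0.001, 0.002]
wrist_force: [0.4, 0.1, 0.3]
finger_gap: 0.598
grip_force: 0.0
time_s: 27.3
eef_pos: [0.3713, 0.242, 0.2196]
orientation: [-0.103, 0.995, 0.001, -0.001]
wrist_force: [-0.5, -0.8, 0.5]
finger_gap: 0.599
grip_force: 0.0
side knob top z 0.1001 35
0.0352 -0.064 19
top knob top z 0.0987 58
0.0344 0.108 21
```

View pics/fin.png

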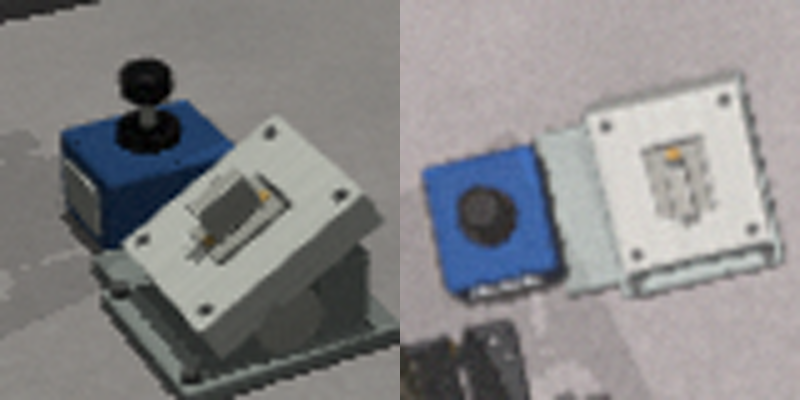

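```bash
python3 -c "
from h import *
print(order.sign_off())"
```

```text
the job is handed in; nothing more can be done
None
```

I pressed the oblong carrier home in the recess (about 46 N on its rib, pad end last). I then pulled the lock knob 12 mm to its stop, held it for about 1 s, eased it most of the way back and released it to spring down. The last pictures show the carrier flush and the knob down; I signed the job off at about 27 s, and sign-off returned no verdict.

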